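# Clamp the lid on the breakfast cereal dispenser

### The arm

A 6-joint arm with a two-finger parallel gripper is mounted at the origin on the work surface. World frame = base frame: x ahead of the robot, y to its left, z up, the work surface at z = 0. Lengths are in mm, angles in rad, forces in N, time in s.
With the tool pointing down it reaches from about 400 to 925 mm from the base axis. Payload 12.5 kg.
Tool frame: the origin (TCP) lies at the very end of the fingers, on their centre line; the grasp point (between the pads) lies r.hold_point_z behind it (r.hold_point_z is the distance from the TCP to the grasp point, in mm); z points along the fingers, y is the direction in which the jaws open and shut (so a half turn about z gives the same grasp; the last joint's range is limited). The gripper opens to 95 mm and grips with 3 to 60 N. Pads are 20 mm wide; open, the fingers measure 119 mm over their backs; the gripper's body (75 mm by 180 mm) begins 59 mm behind the grasp point.
Start: joints at [1.187, 0.491, 1.559, -0, 1.092, -0.106], TCP at [171.383, 601.061, 214.661] pointing down, gripper open.
Joint ranges: [-3.1, 3.1], [-0.84, 2.19], [0.05, 2.79], [-1.13, 4.28], [0.06, 2.93], [-2.69, 2.69]. Speed limits (rad/s): [2.22, 2.22, 2.79, 3.14, 3.14, 3.14].

### API

Orientations are given as a 3x3 rotation matrix whose columns are the frame's x, y, z axes.
In Python, from bench import r gives the robot as it stands.
- The arm moves only by the tool drive_tool, never from a script. Its argument "deltas" is a list of rows, each a list of 3 entries, a list of its own where there are three numbers: the shift along the tool's x, y, z in cm, then the turn, a rotation vector about the tool's x, y, z in degrees, then the finger opening in cm, from 0 to 9.51. In form: [[[x, y, z], [wx, wy, wz], hand], ...]. A call has exactly 10 rows; each row is the pose to reach, as a shift and turn from the pose commanded when the call began, along the tool's axes at that moment; what a row does not reach only later rows make up. A row lasts 1/8 s, in which the tool goes at most 62.5 mm and 10.7 degrees, less where a joint would pass 70% of its speed; a pose out of reach is approached as far as the arm can. A call with a gripper value outside its range is refused whole. The fingers move at their own pace and stop on an object; "grip_force" is the grip in N (left out, the last holds). Time passes only in rows, so rows that repeat a pose let the fingers close, or fill a call up. It gives the time, the measured TCP pose, the force and the opening at its end, in the units of the state.
- r.sense(): the state, without advancing time (a new reading comes with each control period).
- r.get_image(name): name is "side" or "top" or "wrist"; returns a dict with "pixels" (400x640x3 uint8, red, green, blue), "z_map" (400x640 float32, mm along the optical axis (not along the pixel's ray), 0 where there is no reading), "fx", "fy", "cx", "cy" (pixels), "distortion" ([k1, k2, p1, p2, k3] as OpenCV has them; the pictures are not rectified), "world_to_cam" (4x4, takes a point from world to camera coordinates). Camera axes: x right, y up, looking along -z (the intrinsics and any distortion apply to the point x, -y, -z); pixel columns grow to the right and rows downward; lengths in mm; the calibration is good to about 2 mm. A picture is of the moment at which its call begins.
- r.sign_off(): hands the job in, once; it reports no verdict.
Trained networks look in a picture, given as the dict that the camera call returned (one of the last four; its "shot" number tells which), for a name from the list of things; names that differ only in an ending like _2 or _b are one class to them, and where a whole thing is asked for, a point or a joint stands for the part that bears it (a point fixed in the world has none). Each returns a list of dicts, best first, with "conf" (0 to 1); they miss things now and then, are a little off and sometimes report something else, mostly with a low value. They report only what shows in the picture. A call takes as long as a camera call. They do not tell look-alikes from the thing itself.
- r.look_for(name, picture): "location" ([column, row] in pixels, amid what is visible of it).
- r.landmark_of(name, picture): "location" ([column, row] in pixels: a listed point, or the origin of a listed thing).
The state is a dict: "time": time; "qpos": joint angles; "joint_velocities": joint speeds; "tau": joint torques, N m; "tcp_pos": TCP position; "ee_rot": TCP orientation; "wrist_force": force on the tool from outside, world axes, zero at the start; "ft_torque": the same for the moment, N m; "width": opening from 0.0 (shut) to 1.0 (fully open).
Only numpy, scipy, OpenCV 4.12 (cv2) and the standard library are available. Lean on these libraries where they do the work, as an engineer would, in place of code of your own. Each camera call takes 0.05 s, during which the arm holds its last target. There are 200 camera calls.

### The job

The cereal hopper has been refilled and its lid dropped on, but not clamped. Swing the clamp arm gently all the way round against its stop, over the lid, then tighten the wing knob clockwise until its ratchet slips and clicks: one or two clicks, no more, and then let go. Do not crush the plastic knob, and leave the lid, bowl, jug, honey jar and spoon as they are.

Things in the scene. Friction and masses are not known exactly. Their poses are not given: they have to be found in the camera images.
- dispenser: Countertop gravity cereal dispenser, fixed: steel foot plate 215 x 150 x 14 mm, clear acrylic hopper tube 116 mm across with its rim 245 mm above the counter, black portion drum and chute below, steel column 26 mm thick beside it. Origin on the counter under the hopper's axis; z up, x points from the hopper's axis to the column's axis, 95 mm away.
- clamp_arm (a joint): Swing of the flat steel clamp arm about the column, rad. 0 = home: against its rigid stop, screw centred over the lid. It grows as the arm swings open, anticlockwise seen from above, up to 1.7. It stays where it is left (about 0.12 N m of friction).
- swing_bar: The clamp arm's flat steel bar with all it carries (screw, foot, knob): 22 mm wide, 14 mm thick, underside 276 and top 290 mm above the counter, reaching 171 mm from the column's axis. Origin on the counter on the column's axis; z up, -x points along the bar to its free end; the screw's axis is at x = -95 mm.
- pivot (a point): The arm's pivot: point on the column's axis at the bar's mid-height, 283 mm above the counter.
- bar_tip (a point): Centre of the bar's rounded free end (11 mm radius), 160 mm from the pivot, at the bar's mid-height. Nothing stands above the bar within 35 mm of this point.
- press_foot: Clamp screw with its swivel foot (black disc 22 mm across under the bar) and knob. Origin on the screw's axis, z up. The foot hangs 1 to 3 mm above the lid's boss; it goes down 1 mm for each radian that the screw is turned clockwise seen from above, and does not turn itself. The seal under the lid yields a little as the foot presses.
- knob (a joint): Ratchet slip, rad: how far the knob has turned clockwise beyond its screw. 0 until it slips; 12 teeth, each click adds 0.52; let go, it springs back to whole clicks. The free screw takes under 0.15 N m; torque climbs as the foot presses; at about 0.2 to 0.3 N m the knob slips and the torque drops suddenly at each click. Anticlockwise it does not slip: it unscrews.
- knob_grip (a point): Centre of the knob's wing, an upright black plastic bar 52 mm long, 13 mm thick, 26 mm high, on a round fluted housing 45 mm across and 11 mm high, on the screw above the bar. Point at the wing's mid-height, 13 mm under its top; x along the wing, y across it, z up. It turns and sinks with the screw; plastic: grip it with at most 70 N.
- lid: Round steel hopper lid lying on the rim: flange 120 mm across and 6 mm thick, a spigot 7 mm deep below it in the hopper's mouth, a centre boss 28 mm across standing 12 mm above the flange. Origin at the centre of the flange's underside; z up.
- bowl: White cereal bowl, 120 mm across and 44 mm high, on the dispenser's foot plate under the chute. Origin at the centre of its underside. Leave alone.
- honey_jar: Amber glass jar with a steel cap, 64 mm across and 85 mm high, beside the dispenser. Origin at the centre of its underside. Leave alone.
- cereal_jug: Clear upright cereal jug with a handle and steel thumb lever, 100 mm across, 240 mm high with the lever, beside the dispenser. Origin at the centre of its underside. Leave alone.
- spoon: Steel spoon lying on the counter to the left of the dispenser. Origin at its underside. Leave alone.
Mind the look-alikes: they are no part of the job. There is more than one size of the lid; the one meant has the size given above.

How it is judged:
By the outcome, as a careful person would: the job done as asked, in the order asked, and still so for the second after the job is handed in, with the robot touching nothing.
It also fails if it takes over 72 s, if anything falls off the work surface, if the arm or the gripper's body presses on something with over 40 N, if the wrist force passes 120 N, or if a joint passes its speed limit or range.

## Working session

There is one attempt and no reset: what is moved stays moved. The work goes in short steps, Python scripts to look and compute and a tool call to move; the robot and the scene stay as the last step left them, time stands still between calls to the robot, and variables do not carry over. Pictures are saved under pics/ and viewed, about 8 in all and at most 12, crops included, and the job is handed in when it is done.

Besides the shell and the picture viewer there is one more tool, called after "Call:" as name([rows], argument=value, ...), one row to a line, values as JSON. drive_tool: Moves the arm, as the interface text tells. Its arguments: {"type":"object","properties":{"deltas":{"type":"array"},"grip_force":{"type":"number"}},"required":["deltas"]}

```bash
ls; mkdir -p pics; cat > h.py <<'E'
import numpy as np, cv2
from bench import r
def K(p): return np.array([[p["fx"],0,p["cx"]],[0,p["fy"],p["cy"]],[0,0,1.]]), np.array(p["distortion"],float)
def ray(p,uv):
    k,d=K(p); x,y=cv2.undistortPoints(np.array([[uv]],float),k,d)[0,0]
    return np.array([x,-y,-1.])
def world(p,c):
    M=np.linalg.inv(np.array(p["world_to_cam"])); return M[:3,:3]@c+M[:3,3]
def at_z(p,uv,z):   # intersect pixel ray with world height z
    o=world(p,np.zeros(3)); d=world(p,ray(p,uv))-o
    return o+d*(z-o[2])/d[2]
def at_depth(p,uv):
    u,v=int(round(uv[0])),int(round(uv[1])); w=p["z_map"][max(v-1,0):v+2,max(u-1,0):u+2]; w=w[w>0]
    return world(p,ray(p,uv)*np.median(w)) if w.size else None
def proj(p,X):
    k,d=K(p); M=np.array(p["world_to_cam"]); c=M[:3,:3]@np.array(X,float)+M[:3,3]
    return cv2.projectPoints(np.array([[c[0],-c[1],-c[2]]]),np.zeros(3),np.zeros(3),k,d)[0][0,0]
def save(n,p): cv2.imwrite(f"pics/{n}.png",p["pixels"][:,:,::-1])
E
python3 - <<'E'
from h import *
np.set_printoptions(precision=1,suppress=True)
print(r.hold_point_z, r.sense())
Z=dict(pivot=283,bar_tip=283,knob_grip=320,lid=245,dispenser=0,press_foot=None,honey_jar=0,cereal_jug=0)
P=[]
for n in("top","side"):
    p=r.get_image(n); save(n+"0",p); P.append(p["pixels"])
    for k,z in Z.items():
        for q in r.landmark_of(k,p)[:3]:
            print(n,k,round(q["conf"],2),np.array(q["location"]),at_z(p,q["location"],z) if z is not None else "",at_depth(p,q["location"]))
cv2.imwrite("pics/both.png",cv2.resize(np.vstack(P),(480*1,600))[:,:,::-1])
E
```

```text
pics
18.8 {'time': 0.0, 'qpos': array([ 1.2,  0.5,  1.6,  0. ,  1.1, -0.1]), 'joint_velocities': array([ 0., -0.,  0.,  0.,  0., -0.]), 'tau': array([ -0. , -61.3, -25.8,   0.1,   0. ,  -0. ]), 'tcp_pos': array([171.3, 600.8, 214. ]), 'ee_rot': array([[-1. ,  0.3, -0. ],
       [ 0.3,  1. , -0. ],
       [ 0. , -0. , -1. ]]), 'wrist_force': array([ 0.6, -0.1, -0.2]), 'ft_torque': array([0., 0., 0.]), 'width': 1.0012602268003303}
top pivot 0.55 [335.9 167.6] [638.7 -66.4 283. ] [636.9 -66.  295.3]
top bar_tip 0.68 [388.1 189.2] [ 579.6 -200.   283. ] [ 578.6 -198.7  292.4]
top knob_grip 0.7 [330.4 201.6] [547.8 -49.2 320. ] [552.2 -50.5 263.9]
top lid 0.9 [275.4 230.7] [479.9  96.1 245. ] [485.5 115.5  17.6]
top lid 0.72 [379.6 207.4] [ 535.4 -181.   245. ] [ 550.8 -209.1   11.2]
top honey_jar 0.82 [437.9 207.7] [ 546.4 -394.7    0. ] [ 541.  -374.2   86.8]
top cereal_jug 0.69 [189.5 222.5] [517.  387.9   0. ] [510.2 348.8 153.3]
side pivot 0.75 [310.  211.1] [631.8 -52.7 283. ] [645.6 -57.5 298.9]
side bar_tip 0.86 [245.5 211.8] [ 575.6 -206.5  283. ] [ 582.2 -207.4  290.1]
side knob_grip 0.57 [270.6 200.8] [ 596.5 -143.3  320. ] [ 611.3 -146.4  335.4]
side lid 0.89 [300.7 199. ] [547.5 -49.4 245. ] [558.8 -53.  257.2]
side lid 0.84 [343.7 225.1] [675.8  23.  245. ] [493.2 110.5  12.5]
side lid 0.68 [252.9 270.5] [ 730.3 -233.7  245. ] [ 564.9 -214.3   16.6]
side dispenser 0.95 [303.4 254.1] [548.6 -48.9   0. ] [588.8 -61.6  55.2]
side honey_jar 0.55 [192.6 289.1] [ 555.  -398.4    0. ] [ 571.8 -396.6   23.2]
side cereal_jug 0.89 [422.4 206.8] [504.1 401.5   0. ] [543.1 369.4  50.8]
```

View pics/top0.png

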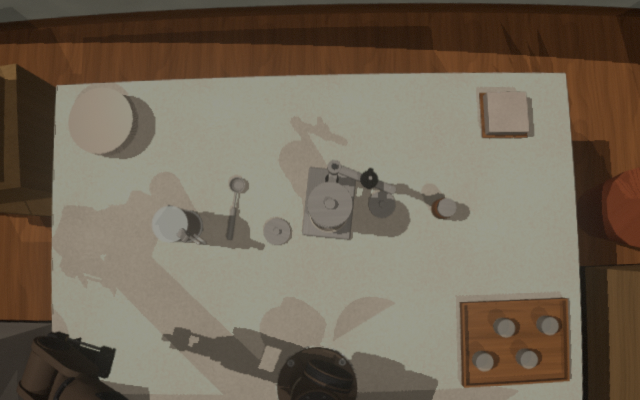

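View pics/side0.png

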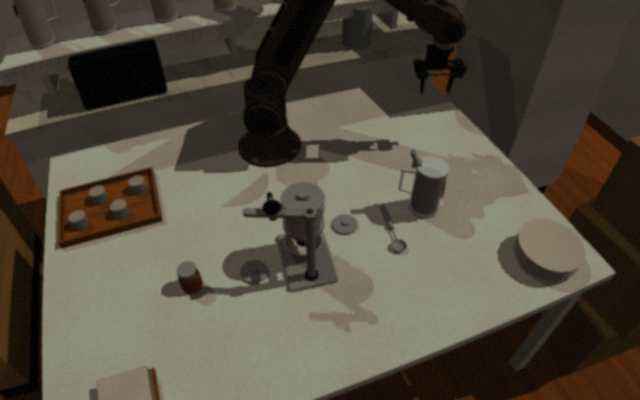

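The top view shows the column at (335,167), the bar running right to about (395,188), the knob at (370,178) and the hopper lid at (330,203). The other lids lie on the counter. The bar is about 75° open. I'll go above it for a wrist view.

```bash
cat >> h.py <<'E'
def delta(target,yaw_deg=None):
    """shift in tool axes (cm) and turn about tool z (deg) to bring TCP to target, tool-x yaw to yaw_deg, tool down"""
    s=r.sense(); R=np.array(s["ee_rot"]); d=R.T@(np.array(target,float)-s["tcp_pos"])/10
    cur=np.degrees(np.arctan2(R[1,0],R[0,0])); w=0 if yaw_deg is None else -((yaw_deg-cur+180)%360-180)
    print("t",round(s["time"],2),"tcp",s["tcp_pos"],"yaw",round(cur,2),"tilt",np.degrees(R[:2,2]),"-> d cm",d.round(3),"wz",round(w,2),"q6",round(s["qpos"][5],2))
E
python3 - <<'E'
from h import *
np.set_printoptions(precision=3,suppress=True)
delta([560,-130,470],67)
E
```

```text
t 0.9 tcp [171.393 601.066 214.671] yaw 164.08 tilt [0.004 0.005] -> d cm [-57.419 -59.645 -25.537] wz 97.08 q6 -0.11
```

Call:
drive_tool([
  [[0, 0, -6], [0, 0, 0], 4],
  [[-1, -1, -12], [0, 0, 0], 4],
  [[-4, -4, -17], [0, 0, 8], 4],
  [[-8, -8, -21], [0, 0, 16], 4],
  [[-12, -12, -25.5], [0, 0, 24], 4],
  [[-16, -16, -25.5], [0, 0, 32], 4],
  [[-20, -20, -25.5], [0, 0, 40], 4],
  [[-24, -24, -25.5], [0, 0, 48], 4],
  [[-28, -28, -25.5], [0, 0, 56], 4],
  [[-32, -32, -25.5], [0, 0, 64], 4],
])

```text
time: 2.15
tcp_pos: [391.8, 203.8, 469.9]
ee_rot: [[-0.171, 0.985, 0.001], [0.985, 0.171, 0.0], [0.0, 0.001, -1.0]]
wrist_force: [1.2, -0.1, 0.2]
width: 0.422
```

```bash
python3 - <<'E'
from h import *
np.set_printoptions(precision=3,suppress=True)
delta([560,-130,470],67)
E
```

```text
t 2.15 tcp [391.765 203.756 469.898] yaw 99.82 tilt [0.041 0.018] -> d cm [-35.756  10.885  -0.009] wz 32.82 q6 0.16
```

Call:
drive_tool([
  [[-4.4, 1.4, 0], [0, 0, 4], 4],
  [[-8.9, 2.7, 0], [0, 0, 8], 4],
  [[-13.4, 4.1, 0], [0, 0, 12], 4],
  [[-17.9, 5.4, 0], [0, 0, 16], 4],
  [[-22.3, 6.8, 0], [0, 0, 20], 4],
  [[-26.8, 8.1, 0], [0, 0, 24], 4],
  [[-31.3, 9.5, 0], [0, 0, 28], 4],
  [[-35.8, 10.9, 0], [0, 0, 33], 4],
  [[-35.8, 10.9, 0], [0, 0, 33], 4],
  [[-35.8, 10.9, 0], [0, 0, 33], 4],
])

```text
time: 3.4
tcp_pos: [561.1, -127.5, 469.6]
ee_rot: [[0.389, 0.921, -0.0], [0.921, -0.389, 0.0], [0.0, -0.0, -1.0]]
wrist_force: [-0.5, -0.2, 0.0]
width: 0.421
```

```bash
python3 - <<'E'
from h import *
np.set_printoptions(precision=1,suppress=True)
delta([560,-130,470],67)
p=r.get_image("wrist"); save("w1",p)
Z=dict(pivot=283,bar_tip=283,knob_grip=314,lid=245)
for k,z in Z.items():
    for q in r.landmark_of(k,p)[:3]:
        print(k,round(q["conf"],2),np.array(q["location"]),at_z(p,q["location"],z),at_depth(p,q["location"]))
print(world(p,np.zeros(3)))
E
```

```text
t 3.4 tcp [ 561.1 -127.5  469.6] yaw 67.11 tilt [-0.  0.] -> d cm [-0.3 -0.  -0. ] wz 0.11 q6 0.06
pivot 0.86 [363.7 100.7] [640.8 -58.5 283. ] [638.8 -58.2 297.7]
bar_tip 0.56 [362.3 240.8] [ 582.4 -209.6  283. ] [ 582.6 -206.1  290.7]
knob_grip 0.83 [366.3 195.4] [ 605.7 -148.4  314. ] [ 604.9 -142.2  334.4]
lid 0.96 [285.  127.9] [547.  -51.6 245. ] [549.2 -51.5 263.2]
lid 0.93 [337.8 191.8] [ 576.2 -150.5  245. ] [ 566.1 -209.    16. ]
lid 0.92 [226.   44.6] [523.9  56.9 245. ] [483.9 118.2  17.7]
[593.5 -49.7 639.7]
```

View pics/w1.png

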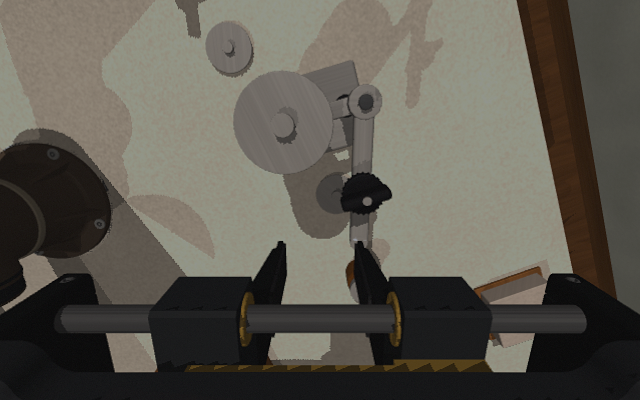

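The wrist view shows the pivot at (364,101), the knob at (366,195), the bar tip at (362,241) and the boss of the hopper lid at (285,125). The measured distances agree: pivot to tip 160 mm, pivot to lid 92 mm. The bar is at 248.7° and home is about 175.6°. I'll straddle the bar tip loosely.

```bash
python3 - <<'E'
from h import *
np.set_printoptions(precision=2,suppress=True)
delta([582.8,-203.8,277],68.7)
E
```

```text
t 3.65 tcp [ 561.05 -126.98  470.16] yaw 67.16 tilt [ 0.05 -0.01] -> d cm [-6.24  4.97 19.32] wz -1.54 q6 0.06
```

Call:
drive_tool([
  [[-3, 2.5, 0], [0, 0, -1], 4.5],
  [[-6.2, 5, 2], [0, 0, -1.5], 4.5],
  [[-6.2, 5, 6], [0, 0, -1.5], 4.5],
  [[-6.2, 5, 10], [0, 0, -1.5], 4.5],
  [[-6.2, 5, 13], [0, 0, -1.5], 4.5],
  [[-6.2, 5, 15], [0, 0, -1.5], 4.5],
  [[-6.2, 5, 16], [0, 0, -1.5], 4.5],
  [[-6.2, 5, 16.5], [0, 0, -1.5], 4.5],
  [[-6.2, 5, 16.5], [0, 0, -1.5], 4.5],
  [[-6.2, 5, 16.5], [0, 0, -1.5], 4.5],
])

```text
time: 4.9
tcp_pos: [583.5, -204.4, 305.3]
ee_rot: [[0.365, 0.931, 0.001], [0.931, -0.365, -0.0], [0.0, 0.001, -1.0]]
wrist_force: [-0.1, -0.3, -0.4]
width: 0.474
```

```bash
python3 - <<'E'
from h import *
np.set_printoptions(precision=2,suppress=True)
delta([582.8,-203.8,277],68.7)
p=r.get_image("wrist"); save("w2",p)
for k,z in dict(bar_tip=283,knob_grip=321,pivot=283).items():
    for q in r.landmark_of(k,p)[:2]: print(k,round(q["conf"],2),np.array(q["location"]),at_z(p,q["location"],z),at_depth(p,q["location"]))
E
```

```text
t 4.9 tcp [ 583.47 -204.43  305.34] yaw 68.59 tilt [ 0.06 -0.02] -> d cm [ 0.04 -0.09  2.83] wz -0.11 q6 -0.07
knob_grip 0.78 [316.5 158.4] [ 604.23 -145.85  321.  ] [ 605.16 -143.85  336.32]
```

View pics/w2.png

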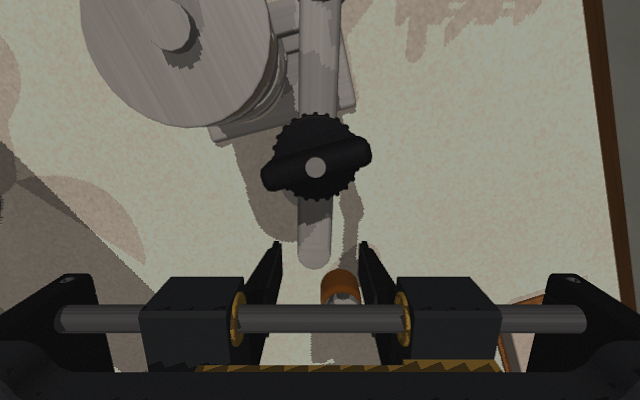

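The bar's end at (314,258) lies between the fingertips (280–362). I'll descend and narrow the fingers.

Call:
drive_tool([
  [[0, 0, 0.8], [0, 0, 0], 4.5],
  [[0, 0, 1.6], [0, 0, 0], 4.5],
  [[0, 0, 2.3], [0, 0, 0], 4.5],
  [[0, 0, 2.8], [0, 0, 0], 4.5],
  [[0, 0, 2.8], [0, 0, 0], 4.2],
  [[0, 0, 2.8], [0, 0, 0], 3.9],
  [[0, 0, 2.8], [0, 0, 0], 3.6],
  [[0, 0, 2.8], [0, 0, 0], 3.4],
  [[0, 0, 2.8], [0, 0, 0], 3.4],
  [[0, 0, 2.8], [0, 0, 0], 3.4],
], grip_force=5)

```text
time: 6.35
tcp_pos: [583.2, -204.4, 276.6]
ee_rot: [[0.365, 0.931, 0.0], [0.931, -0.365, 0.0], [0.0, 0.0, -1.0]]
wrist_force: [-0.6, -0.2, 0.1]
width: 0.355
```

Call:
drive_tool([
  [[0.02, -0.82, 0], [0, 0, 3], 3.4],
  [[0.09, -1.63, 0], [0, 0, 6], 3.4],
  [[0.19, -2.44, 0], [0, 0, 9], 3.4],
  [[0.34, -3.24, 0], [0, 0, 12], 3.4],
  [[0.53, -4.04, 0], [0, 0, 15], 3.4],
  [[0.76, -4.82, 0], [0, 0, 18], 3.4],
  [[1.04, -5.59, 0], [0, 0, 21], 3.4],
  [[1.35, -6.35, 0], [0, 0, 24], 3.4],
  [[1.7, -7.08, 0], [0, 0, 27], 3.4],
  [[2.09, -7.8, 0], [0, 0, 30], 3.4],
])

```text
time: 7.6
tcp_pos: [518.3, -156.4, 276.7]
ee_rot: [[0.783, 0.622, 0.001], [0.622, -0.783, -0.0], [0.0, 0.0, -1.0]]
wrist_force: [1.5, -0.3, 0.3]
width: 0.359
```

Call:
drive_tool([
  [[0.02, -0.82, 0], [0, 0, 3], 3.4],
  [[0.09, -1.63, 0], [0, 0, 6], 3.4],
  [[0.19, -2.44, 0], [0, 0, 9], 3.4],
  [[0.34, -3.24, 0], [0, 0, 12], 3.4],
  [[0.53, -4.04, 0], [0, 0, 15], 3.4],
  [[0.76, -4.82, 0], [0, 0, 18], 3.4],
  [[1.04, -5.59, 0], [0, 0, 21], 3.4],
  [[1.35, -6.35, 0], [0, 0, 24], 3.4],
  [[1.7, -7.08, 0], [0, 0, 27], 3.4],
  [[2.09, -7.8, 0], [0, 0, 30], 3.4],
])

```text
time: 8.85
tcp_pos: [486.0, -82.3, 276.8]
ee_rot: [[0.989, 0.148, 0.001], [0.148, -0.989, -0.0], [0.001, 0.0, -1.0]]
wrist_force: [0.9, -1.3, 0.1]
width: 0.361
```

```bash
python3 - <<'E'
from h import *
np.set_printoptions(precision=2,suppress=True)
delta([639.5-156,-58.5,277],-4.4)
p=r.get_image("wrist"); save("w3",p)
for k,z in dict(knob_grip=321,pivot=283,lid=245,press_foot=321).items():
    for q in r.landmark_of(k,p)[:2]: print(k,round(q["conf"],2),np.array(q["location"]),at_z(p,q["location"],z),at_depth(p,q["location"]))
E
```

```text
t 8.85 tcp [486.04 -82.33 276.79] yaw 8.49 tilt [ 0.04 -0.02] -> d cm [ 0.1  -2.39 -0.02] wz 12.89 q6 1.12
knob_grip 0.77 [331.1 168.4] [547.58 -77.1  321.  ] [550.2  -76.14 336.63]
lid 0.94 [424.8 132.4] [ 565.71 -135.9   245.  ] [ 562.34 -210.75   17.81]
lid 0.87 [280.5 146.5] [543.87 -48.01 245.  ] [546.17 -49.99 263.72]
```

View pics/w3.png

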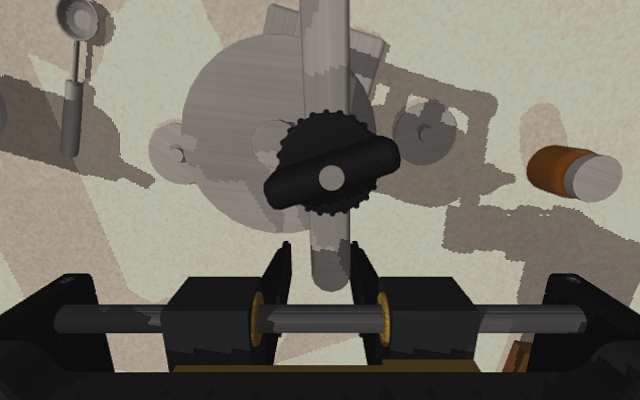

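The bar is trailing on the right finger with about 16° to go. I'll continue more slowly.

Call:
drive_tool([
  [[0, -0.33, 0], [0, 0, 1.2], 3.4],
  [[0.01, -0.65, 0], [0, 0, 2.4], 3.4],
  [[0.03, -0.98, 0], [0, 0, 3.6], 3.4],
  [[0.05, -1.31, 0], [0, 0, 4.8], 3.4],
  [[0.09, -1.63, 0], [0, 0, 6], 3.4],
  [[0.12, -1.96, 0], [0, 0, 7.2], 3.4],
  [[0.17, -2.28, 0], [0, 0, 8.4], 3.4],
  [[0.22, -2.6, 0], [0, 0, 9.6], 3.4],
  [[0.28, -2.92, 0], [0, 0, 10.8], 3.4],
  [[0.34, -3.24, 0], [0, 0, 12], 3.4],
])

```text
time: 10.35
tcp_pos: [484.5, -49.7, 276.6]
ee_rot: [[0.998, -0.061, 0.0], [-0.061, -0.998, 0.0], [0.0, -0.0, -1.0]]
wrist_force: [0.4, -0.2, -0.1]
width: 0.356
```

Call:
drive_tool([
  [[0, -0.06, 0], [0, 0, 0.2], 3.4],
  [[0, -0.12, 0], [0, 0, 0.4], 3.4],
  [[0, -0.18, 0], [0, 0, 0.6], 3.4],
  [[0, -0.24, 0], [0, 0, 0.8], 3.4],
  [[0, -0.3, 0], [0, 0, 1], 3.4],
  [[0, -0.36, 0], [0, 0, 1.2], 3.4],
  [[0, -0.42, 0], [0, 0, 1.4], 3.4],
  [[0, -0.48, 0], [0, 0, 1.6], 3.4],
  [[0, -0.54, 0], [0, 0, 1.8], 3.4],
  [[0, -0.6, 0], [0, 0, 2], 3.4],
])

```text
time: 11.6
tcp_pos: [484.9, -43.9, 276.6]
ee_rot: [[0.996, -0.095, 0.0], [-0.095, -0.996, 0.0], [0.0, -0.0, -1.0]]
wrist_force: [-0.2, -0.0, -0.5]
width: 0.36
```

Call:
drive_tool([
  [[0, -0.06, 0], [0, 0, 0.2], 3.4],
  [[0, -0.12, 0], [0, 0, 0.4], 3.4],
  [[0, -0.18, 0], [0, 0, 0.6], 3.4],
  [[0, -0.24, 0], [0, 0, 0.8], 3.4],
  [[0, -0.28, 0], [0, 0, 1], 3.4],
  [[0, -0.32, 0], [0, 0, 1.1], 3.4],
  [[0, -0.36, 0], [0, 0, 1.2], 3.4],
  [[0, -0.4, 0], [0, 0, 1.3], 3.4],
  [[0, -0.4, 0], [0, 0, 1.3], 3.4],
  [[0, -0.4, 0], [0, 0, 1.3], 3.4],
])

```text
time: 12.85
tcp_pos: [485.2, -39.9, 276.6]
ee_rot: [[0.993, -0.117, -0.0], [-0.117, -0.993, 0.0], [-0.0, -0.0, -1.0]]
wrist_force: [0.1, -0.2, 0.3]
width: 0.356
```

```bash
python3 - <<'E'
from h import *
np.set_printoptions(precision=2,suppress=True)
delta([639.5-156,-58.5,277],-4.4)
s=r.sense();print(s["wrist_force"],s["ft_torque"],s["tau"])
p=r.get_image("wrist"); save("w4",p)
for k,z in dict(knob_grip=321,pivot=283,lid=245).items():
    for q in r.landmark_of(k,p)[:2]: print(k,round(q["conf"],2),np.array(q["location"]),at_z(p,q["location"],z),at_depth(p,q["location"]))
E
```

```text
t 12.85 tcp [485.17 -39.87 276.61] yaw -6.72 tilt [-0.01  0.01] -> d cm [ 0.05  1.87 -0.04] wz -2.32 q6 1.47
[ 0.07 -0.23  0.32] [-0.04  0.21 -0.05] [  0.02 -43.3  -26.34   0.04  -0.08   0.  ]
knob_grip 0.82 [331.9 167. ] [546.35 -51.38 321.  ] [549.07 -51.11 336.64]
pivot 0.52 [333.3 170.2] [537.95 -52.59 283.  ] [547.92 -51.47 336.8 ]
lid 0.96 [447.1  99.4] [ 565.73 -126.05  245.  ] [ 562.85 -212.74   17.5 ]
lid 0.61 [212.4 187.7] [528.66  26.47 245.  ] [484.03 111.7   17.76]
```

Call:
drive_tool([
  [[0, -0.03, 0], [0, 0, 0.1], 3.4],
  [[0, -0.06, 0], [0, 0, 0.2], 3.4],
  [[0, -0.09, 0], [0, 0, 0.3], 3.4],
  [[0, -0.12, 0], [0, 0, 0.4], 3.4],
  [[0, -0.15, 0], [0, 0, 0.5], 3.4],
  [[0, -0.18, 0], [0, 0, 0.6], 3.4],
  [[0, -0.21, 0], [0, 0, 0.7], 3.4],
  [[0, -0.21, 0], [0, 0, 0.7], 3.4],
  [[0, -0.21, 0], [0, 0, 0.7], 3.4],
  [[0, -0.21, 0], [0, 0, 0.7], 3.4],
])

```text
time: 14.3
tcp_pos: [485.5, -37.8, 276.6]
ee_rot: [[0.992, -0.129, 0.0], [-0.129, -0.992, 0.0], [0.0, -0.0, -1.0]]
wrist_force: [0.3, 0.7, 0.3]
width: 0.359
```

Call:
drive_tool([
  [[0, -0.03, 0], [0, 0, 0.1], 3.4],
  [[0, -0.06, 0], [0, 0, 0.2], 3.4],
  [[0, -0.09, 0], [0, 0, 0.3], 3.4],
  [[0, -0.12, 0], [0, 0, 0.4], 3.4],
  [[0, -0.15, 0], [0, 0, 0.5], 3.4],
  [[0, -0.18, 0], [0, 0, 0.6], 3.4],
  [[0, -0.21, 0], [0, 0, 0.7], 3.4],
  [[0, -0.21, 0], [0, 0, 0.7], 3.4],
  [[0, -0.21, 0], [0, 0, 0.7], 3.4],
  [[0, -0.21, 0], [0, 0, 0.7], 3.4],
])

```text
time: 15.55
tcp_pos: [485.7, -35.7, 276.6]
ee_rot: [[0.99, -0.141, -0.0], [-0.141, -0.99, 0.0], [-0.0, -0.0, -1.0]]
wrist_force: [0.2, -0.4, -0.1]
width: 0.361
```

```bash
python3 - <<'E'
from h import *
np.set_printoptions(precision=2,suppress=True)
delta([639.5-156,-58.5,277],-4.4)
s=r.sense();print(s["wrist_force"],s["ft_torque"],s["tau"])
p=r.get_image("wrist"); save("w5",p)
for k,z in dict(knob_grip=321,bar_tip=283,lid=245).items():
    for q in r.landmark_of(k,p)[:2]: print(k,round(q["conf"],2),np.array(q["location"]),at_z(p,q["location"],z),at_depth(p,q["location"]))
E
```

```text
t 15.55 tcp [485.71 -35.71 276.59] yaw -8.12 tilt [-0.01  0.01] -> d cm [ 0.1   2.29 -0.04] wz -3.72 q6 1.5
[ 0.21 -0.39 -0.11] [-0.12  0.13  0.03] [ -0.   -43.33 -26.35   0.04  -0.08  -0.  ]
knob_grip 0.56 [329.5 168.1] [546.26 -47.71 321.  ] [549.04 -47.63 336.71]
knob_grip 0.49 [584.7  90.1] [ 561.78 -145.58  321.  ] [ 546.47 -368.82   36.16]
bar_tip 0.74 [333.3 269.4] [480.89 -42.29 283.  ] [484.98 -42.51 290.63]
lid 0.96 [218.8 187.4] [530.39  25.34 245.  ] [487.11 107.48  16.16]
lid 0.89 [444.7  96.2] [ 566.15 -122.46  245.  ] [ 563.46 -207.28   18.06]
```

View pics/w5.png

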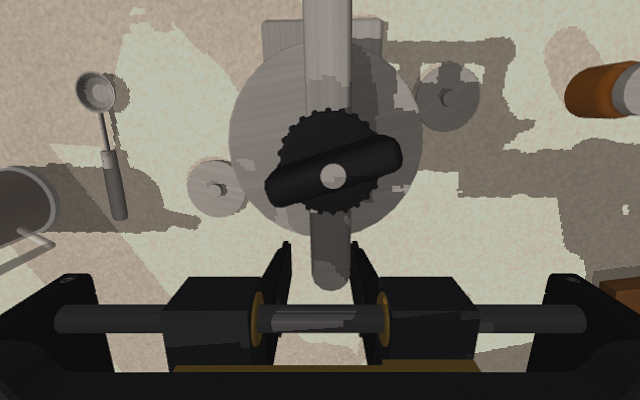

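The lid spans columns 229–421 (centre 325) and the knob is at 333, so a few mm remain before the stop. The force is still near zero.

Call:
drive_tool([
  [[0, -0.03, 0], [0, 0, 0.1], 3.4],
  [[0, -0.07, 0], [0, 0, 0.2], 3.4],
  [[0, -0.11, 0], [0, 0, 0.4], 3.4],
  [[0, -0.15, 0], [0, 0, 0.5], 3.4],
  [[0, -0.19, 0], [0, 0, 0.6], 3.4],
  [[0, -0.22, 0], [0, 0, 0.8], 3.4],
  [[0, -0.25, 0], [0, 0, 0.9], 3.4],
  [[0, -0.28, 0], [0, 0, 1], 3.4],
  [[0, -0.31, 0], [0, 0, 1.1], 3.4],
  [[0, -0.31, 0], [0, 0, 1.1], 3.4],
])

```text
time: 17.0
tcp_pos: [486.2, -33.9, 276.6]
ee_rot: [[0.987, -0.16, -0.0], [-0.16, -0.987, -0.002], [0.0, 0.002, -1.0]]
wrist_force: [-0.9, -9.6, -1.0]
width: 0.371
```

Call:
drive_tool([
  [[0, -0.03, 0], [0, 0, 0.1], 3.4],
  [[0, -0.06, 0], [0, 0, 0.2], 3.4],
  [[0, -0.09, 0], [0, 0, 0.3], 3.4],
  [[0, -0.12, 0], [0, 0, 0.4], 3.4],
  [[0, -0.15, 0], [0, 0, 0.5], 3.4],
  [[0, -0.18, 0], [0, 0, 0.6], 3.4],
  [[0, -0.2, 0], [0, 0, 0.7], 3.4],
  [[0, -0.2, 0], [0, 0, 0.7], 3.4],
  [[0, -0.2, 0], [0, 0, 0.7], 3.4],
  [[0, -0.2, 0], [0, 0, 0.7], 3.4],
])

```text
time: 18.25
tcp_pos: [486.8, -31.9, 276.6]
ee_rot: [[0.985, -0.172, 0.001], [-0.172, -0.985, -0.002], [0.001, 0.002, -1.0]]
wrist_force: [1.5, -10.1, -2.2]
width: 0.415
```

The 10 N reaction and the fingers yielding show the arm is on its stop. I'll back off and lift.

Call:
drive_tool([
  [[0, 0.2, 0], [0, 0, 0], 4],
  [[0, 0.5, 0], [0, 0, 0], 4.6],
  [[0, 0.5, 0], [0, 0, 0], 4.8],
  [[0, 0.5, -1], [0, 0, 0], 4.8],
  [[0, 0.5, -4], [0, 0, 0], 4.8],
  [[0, 0.5, -8], [0, 0, 0], 6],
  [[0, 0.5, -12], [0, 0, 0], 6],
  [[0, 0.5, -15], [0, 0, 0], 6],
  [[0, 0.5, -15], [0, 0, 0], 6],
  [[0, 0.5, -15], [0, 0, 0], 6],
])

```text
time: 19.5
tcp_pos: [485.3, -35.5, 426.1]
ee_rot: [[0.985, -0.172, -0.001], [-0.172, -0.985, 0.0], [-0.001, -0.0, -1.0]]
wrist_force: [0.4, 0.9, 0.2]
width: 0.632
```

```bash
python3 - <<'E'
from h import *
np.set_printoptions(precision=2,suppress=True)
s=r.sense();print(s["wrist_force"],s["ft_torque"],s["qpos"])
p=r.get_image("wrist"); save("w6",p)
for k,z in dict(knob_grip=321,bar_tip=283,lid=245,pivot=283).items():
    for q in r.landmark_of(k,p)[:2]: print(k,round(q["conf"],2),np.array(q["location"]),at_z(p,q["location"],z),at_depth(p,q["location"]))
# wing top: fit points with world z in 331..340 near the knob
k,d=K(p); vv,uu=np.nonzero((p["z_map"]>0)); m=(vv<330); uv=np.c_[uu[m],vv[m]].astype(float)
xy=cv2.undistortPoints(uv[:,None],k,d)[:,0]; z=p["z_map"][vv[m],uu[m]]
M=np.linalg.inv(np.array(p["world_to_cam"])); C=np.c_[xy[:,0]*z,-xy[:,1]*z,-z]; W=C@M[:3,:3].T+M[:3,3]
sel=(np.hypot(W[:,0]-548,W[:,1]+46)<45)
print(np.histogram(W[sel,2],bins=range(285,345,3)))
for lo in (331,333):
    a=W[sel&(W[:,2]>lo)&(W[:,2]<342)][:,:2]; c,sz,an=cv2.minAreaRect(a.astype(np.float32)); print(lo,len(a),c,sz,an,a.mean(0))
    e,v=np.linalg.eigh(np.cov(a.T)); print("wing yaw",np.degrees(np.arctan2(v[1,1],v[0,1]))%180)
E
```

```text
[0.44 0.94 0.17] [0.   0.18 0.02] [-0.21  0.13  1.53  0.    1.48  1.53]
knob_grip 0.51 [ 94.1 184.9] [540.04 159.56 321.  ] [514.71 349.68  70.76]
lid 0.86 [412.9  97.3] [ 564.05 -147.64  245.  ] [ 561.57 -211.1    17.94]
lid 0.63 [242.4 173.1] [516.62  48.12 245.  ] [483.48 111.25  17.92]
pivot 0.65 [318.5  23.7] [639.7  -60.64 283.  ] [636.04 -60.07 298.95]
(array([  48,  940,   94,    0,    0,    0,    1,   39, 1152,   45,   11,
         13,   12,    7,   13,   98,  668,  241,    0]), array([285, 288, 291, 294, 297, 300, 303, 306, 309, 312, 315, 318, 321,
       324, 327, 330, 333, 336, 339, 342]))
331 1002 (546.1929931640625, -47.3734016418457) (13.089628219604492, 51.7491569519043) 9.286229133605957 [546.54 -47.62]
wing yaw 99.24473110888765
333 909 (546.2802734375, -47.38050079345703) (12.561470985412598, 50.76110076904297) 8.825163841247559 [546.46 -47.53]
wing yaw 98.98474011522462
```

View pics/w6.png

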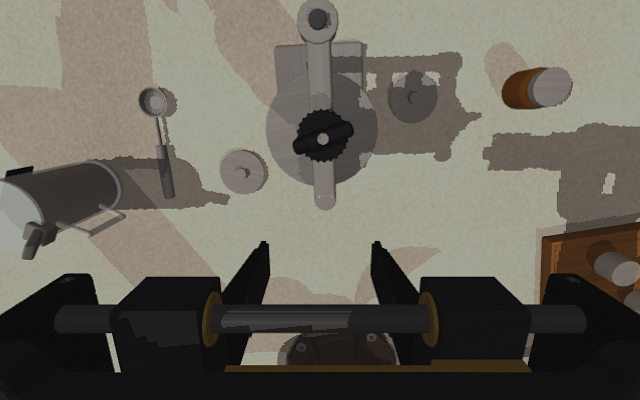

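The arm is home. The wing is centred at (546.3,-47.5), 13×52 mm, at yaw 99°, with its top at about 336 mm and the housing top at about 310 mm. I'll align the gripper across the wing.

```bash
python3 - <<'E'
from h import *
np.set_printoptions(precision=2,suppress=True)
delta([546.3,-47.5,400],99.1)
E
```

```text
t 19.75 tcp [485.57 -35.65 426.02] yaw -9.92 tilt [-0.06  0.02] -> d cm [6.19 0.12 2.6 ] wz -109.02 q6 1.53
```

Call:
drive_tool([
  [[1, 0, 0.2], [0, 0, -10], 5],
  [[2, 0, 0.5], [0, 0, -20], 5],
  [[3, 0, 1], [0, 0, -30], 5],
  [[4, 0, 1.5], [0, 0, -40], 5],
  [[5, 0.1, 2], [0, 0, -50], 5],
  [[6.19, 0.12, 2.6], [0, 0, -60], 5],
  [[6.19, 0.12, 2.6], [0, 0, -70], 5],
  [[6.19, 0.12, 2.6], [0, 0, -80], 5],
  [[6.19, 0.12, 2.6], [0, 0, -90], 5],
  [[6.19, 0.12, 2.6], [0, 0, -100], 5],
])

```text
time: 21.0
tcp_pos: [546.4, -47.5, 400.2]
ee_rot: [[-0.007, 1.0, -0.001], [1.0, 0.007, 0.0], [0.0, -0.001, -1.0]]
wrist_force: [0.3, 0.1, 0.2]
width: 0.528
```

```bash
python3 - <<'E'
from h import *
np.set_printoptions(precision=2,suppress=True)
delta([546.3,-47.5,314.5],99.1)
E
```

```text
t 21.0 tcp [546.4  -47.49 400.16] yaw 90.41 tilt [-0.04  0.02] -> d cm [-0.   -0.    8.57] wz -8.69 q6 -0.21
```

Call:
drive_tool([
  [[0, 0, 1], [0, 0, -4], 3.6],
  [[0, 0, 3], [0, 0, -8.7], 3.6],
  [[0, 0, 5], [0, 0, -8.7], 3.6],
  [[0, 0, 6.5], [0, 0, -8.7], 3.6],
  [[0, 0, 7.5], [0, 0, -8.7], 3.6],
  [[0, 0, 8.1], [0, 0, -8.7], 3.6],
  [[0, 0, 8.4], [0, 0, -8.7], 3.6],
  [[0, 0, 8.57], [0, 0, -8.7], 3.6],
  [[0, 0, 8.57], [0, 0, -8.7], 3.6],
  [[0, 0, 8.57], [0, 0, -8.7], 3.6],
])

```text
time: 22.25
tcp_pos: [546.5, -47.5, 315.1]
ee_rot: [[-0.153, 0.988, 0.0], [0.988, 0.153, 0.0], [-0.0, 0.0, -1.0]]
wrist_force: [-0.1, 0.1, 0.2]
width: 0.379
```

```bash
python3 - <<'E'
from h import *
np.set_printoptions(precision=2,suppress=True)
delta([546.3,-47.5,314.5],99.1)
s=r.sense();print(s["wrist_force"],s["ft_torque"])
p=r.get_image("wrist"); save("w7",p)
E
```

```text
t 22.25 tcp [546.49 -47.49 315.14] yaw 98.79 tilt [0.02 0.  ] -> d cm [ 0.   -0.02  0.06] wz -0.31 q6 -0.36
[-0.1   0.08  0.17] [-0.08 -0.   -0.02]
```

View pics/w7.png

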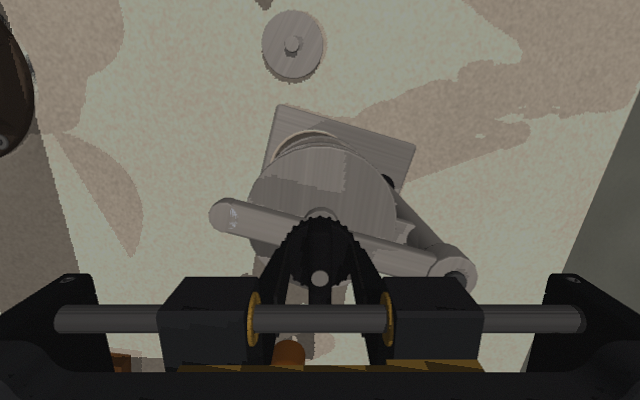

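The wing stands centred between the fingers, with the screw's end at (320,278). I'll close at 40 N.

Call:
drive_tool([
  [[0, 0, 0], [0, 0, 0], 2.6],
  [[0, 0, 0], [0, 0, 0], 1.8],
  [[0, 0, 0], [0, 0, 0], 1.4],
  [[0, 0, 0], [0, 0, 0], 1.2],
  [[0, 0, 0], [0, 0, 0], 1],
  [[0, 0, 0], [0, 0, 0], 1],
  [[0, 0, 0], [0, 0, 3], 1],
  [[0, 0, 0.01], [0, 0, 6], 1],
  [[0, 0, 0.02], [0, 0, 10], 1],
  [[0, 0, 0.02], [0, 0, 10], 1],
], grip_force=40)

```text
time: 23.55
tcp_pos: [546.4, -47.5, 314.8]
ee_rot: [[0.021, 1.0, 0.0], [1.0, -0.021, 0.0], [0.0, 0.0, -1.0]]
wrist_force: [-0.1, 0.7, 0.9]
width: 0.135
```

```bash
cat > st.py <<'E'
from h import *
np.set_printoptions(precision=3,suppress=True)
s=r.sense(); R=np.array(s["ee_rot"])
print("t",round(s["time"],2),"tcp",s["tcp_pos"],"yaw",round(np.degrees(np.arctan2(R[1,0],R[0,0])),2),"F",s["wrist_force"],"T",s["ft_torque"],"tau",s["tau"],"w",round(s["width"],3),"q6",round(s["qpos"][5],3))
E
python3 st.py
```

```text
t 23.55 tcp [546.423 -47.486 314.767] yaw 88.81 F [-0.099  0.703  0.889] T [-0.133  0.092  0.116] tau [  0.05  -49.387 -28.119   0.149  -0.064   0.645] w 0.135 q6 -0.186
```

Call:
drive_tool([
  [[0, 0, 0.01], [0, 0, 4], 1],
  [[0, 0, 0.01], [0, 0, 8], 1],
  [[0, 0, 0.02], [0, 0, 12], 1],
  [[0, 0, 0.03], [0, 0, 16], 1],
  [[0, 0, 0.03], [0, 0, 20], 1],
  [[0, 0, 0.04], [0, 0, 24], 1],
  [[0, 0, 0.05], [0, 0, 28], 1],
  [[0, 0, 0.06], [0, 0, 32], 1],
  [[0, 0, 0.07], [0, 0, 36], 1],
  [[0, 0, 0.07], [0, 0, 40], 1],
])

```text
time: 24.8
tcp_pos: [546.8, -47.7, 314.1]
ee_rot: [[0.659, 0.752, 0.001], [0.752, -0.659, -0.0], [0.0, 0.001, -1.0]]
wrist_force: [2.3, -1.2, -0.3]
width: 0.132
```

```bash
python3 st.py
```

```text
t 24.8 tcp [546.786 -47.656 314.104] yaw 48.76 F [ 2.302 -1.194 -0.287] T [-0.255 -0.155  0.058] tau [  0.381 -50.364 -27.567   0.297   0.462  -0.791] w 0.132 q6 0.512
```

Call:
drive_tool([
  [[0, 0, 0], [0, 0, 2], 1],
  [[0, 0, 0.01], [0, 0, 4], 1],
  [[0, 0, 0.01], [0, 0, 6], 1],
  [[0, 0, 0.01], [0, 0, 8], 1],
  [[0, 0, 0.02], [0, 0, 10], 1],
  [[0, 0, 0.02], [0, 0, 12], 1],
  [[0, 0, 0.03], [0, 0, 14], 1],
  [[0, 0, 0.03], [0, 0, 16], 1],
  [[0, 0, 0.03], [0, 0, 18], 1],
  [[0, 0, 0.04], [0, 0, 20], 1],
])

```text
time: 26.05
tcp_pos: [546.7, -47.7, 313.7]
ee_rot: [[0.877, 0.48, 0.001], [0.48, -0.877, -0.0], [0.001, 0.001, -1.0]]
wrist_force: [5.1, -2.9, -0.6]
width: 0.135
```

```bash
python3 st.py
```

```text
t 26.05 tcp [546.747 -47.73  313.719] yaw 28.66 F [ 5.093 -2.854 -0.616] T [-0.668 -0.731  0.135] tau [  1.413 -50.632 -25.938   0.669   1.366  -0.328] w 0.135 q6 0.863
```

Call:
drive_tool([
  [[0.01, 0.02, 0], [0, 0, 1], 1],
  [[0.02, 0.03, 0], [0, 0, 3], 1],
  [[0.02, 0.03, 0], [0, 0, 5], 1],
  [[0.02, 0.03, 0.01], [0, 0, 7], 1],
  [[0.02, 0.03, 0.01], [0, 0, 9], 1],
  [[0.02, 0.03, 0.01], [0, 0, 11], 1],
  [[0.02, 0.03, 0.02], [0, 0, 13], 1],
  [[0.02, 0.03, 0.02], [0, 0, 15], 1],
  [[0.02, 0.03, 0.02], [0, 0, 15], 1],
  [[0.02, 0.03, 0.02], [0, 0, 15], 1],
])

```text
time: 27.3
tcp_pos: [546.9, -47.9, 313.5]
ee_rot: [[0.972, 0.237, 0.0], [0.237, -0.972, -0.0], [0.0, 0.0, -1.0]]
wrist_force: [4.3, -3.7, 0.1]
width: 0.137
```

```bash
python3 st.py
```

```text
t 27.3 tcp [546.86 -47.89 313.47] yaw 13.69 F [ 4.339 -3.738  0.143] T [-0.796 -0.586  0.054] tau [  1.789 -50.682 -26.163   0.827   1.264   0.113] w 0.137 q6 1.124
```

Call:
drive_tool([
  [[0.01, 0.02, 0], [0, 0, 2], 1],
  [[0.02, 0.04, 0], [0, 0, 4], 1],
  [[0.03, 0.05, 0], [0, 0, 6], 1],
  [[0.03, 0.05, 0.01], [0, 0, 8], 1],
  [[0.03, 0.05, 0.01], [0, 0, 10], 1],
  [[0.03, 0.05, 0.02], [0, 0, 12], 1],
  [[0.03, 0.05, 0.02], [0, 0, 14], 1],
  [[0.03, 0.05, 0.02], [0, 0, 15], 1],
  [[0.03, 0.05, 0.02], [0, 0, 15], 1],
  [[0.03, 0.05, 0.02], [0, 0, 15], 1],
])

```text
time: 28.55
tcp_pos: [547.1, -48.1, 313.2]
ee_rot: [[1.0, -0.021, -0.0], [-0.021, -1.0, 0.0], [-0.0, -0.0, -1.0]]
wrist_force: [1.3, -3.4, -0.1]
width: 0.133
```

```bash
python3 st.py
```

```text
t 28.55 tcp [547.097 -48.105 313.208] yaw -1.21 F [ 1.333 -3.415 -0.094] T [-0.685 -0.098  0.065] tau [  1.812 -50.041 -27.222   0.933   0.487   0.114] w 0.133 q6 1.384
```

Call:
drive_tool([
  [[0, 0.02, 0], [0, 0, 2], 1],
  [[0, 0.03, 0], [0, 0, 4], 1],
  [[0, 0.03, 0.01], [0, 0, 6], 1],
  [[0, 0.03, 0.01], [0, 0, 8], 1],
  [[0, 0.03, 0.01], [0, 0, 10], 1],
  [[0, 0.03, 0.02], [0, 0, 12], 1],
  [[0, 0.03, 0.02], [0, 0, 14], 1],
  [[0, 0.03, 0.03], [0, 0, 16], 1],
  [[0, 0.03, 0.03], [0, 0, 16], 1],
  [[0, 0.03, 0.03], [0, 0, 16], 1],
])

```text
time: 29.8
tcp_pos: [547.1, -48.4, 312.9]
ee_rot: [[0.955, -0.296, -0.0], [-0.296, -0.955, 0.0], [-0.0, -0.0, -1.0]]
wrist_force: [0.7, -3.2, 0.9]
width: 0.135
```

```bash
python3 st.py
```

```text
t 29.8 tcp [547.102 -48.418 312.937] yaw -17.2 F [ 0.738 -3.153  0.86 ] T [-0.579  0.03   0.085] tau [  1.426 -50.053 -27.711   0.76    0.221   0.138] w 0.135 q6 1.662
```

Call:
drive_tool([
  [[-0.01, 0.02, 0], [0, 0, 2], 1],
  [[-0.01, 0.03, 0], [0, 0, 4], 1],
  [[-0.01, 0.03, 0.01], [0, 0, 6], 1],
  [[-0.01, 0.03, 0.01], [0, 0, 8], 1],
  [[-0.01, 0.03, 0.01], [0, 0, 10], 1],
  [[-0.01, 0.03, 0.02], [0, 0, 12], 1],
  [[-0.01, 0.03, 0.02], [0, 0, 14], 1],
  [[-0.01, 0.03, 0.02], [0, 0, 14], 1],
  [[-0.01, 0.03, 0.02], [0, 0, 14], 1],
  [[-0.01, 0.03, 0.02], [0, 0, 14], 1],
])

```text
time: 31.05
tcp_pos: [547.0, -48.6, 312.7]
ee_rot: [[0.855, -0.518, 0.0], [-0.518, -0.855, 0.0], [0.0, -0.0, -1.0]]
wrist_force: [2.4, -2.9, 0.1]
width: 0.135
```

```bash
python3 st.py
```

```text
t 31.05 tcp [546.978 -48.633 312.747] yaw -31.21 F [ 2.447 -2.899  0.116] T [-0.364 -0.031  0.095] tau [  0.921 -50.168 -27.425   0.469   0.393   0.088] w 0.135 q6 1.906
```

Call:
drive_tool([
  [[0.02, 0, 0], [0, 0, 2], 1],
  [[0.03, 0, 0], [0, 0, 4], 1],
  [[0.03, 0, 0.01], [0, 0, 6], 1],
  [[0.03, 0, 0.01], [0, 0, 8], 1],
  [[0.03, 0, 0.01], [0, 0, 10], 1],
  [[0.03, 0, 0.02], [0, 0, 12], 1],
  [[0.03, 0, 0.02], [0, 0, 14], 1],
  [[0.03, 0, 0.02], [0, 0, 14], 1],
  [[0.03, 0, 0.02], [0, 0, 14], 1],
  [[0.03, 0, 0.02], [0, 0, 14], 1],
])

```text
time: 32.3
tcp_pos: [547.1, -48.8, 312.6]
ee_rot: [[0.705, -0.71, -0.0], [-0.71, -0.705, 0.0], [-0.0, 0.0, -1.0]]
wrist_force: [-3.3, -1.5, 4.9]
width: 0.135
```

```bash
python3 st.py
```

```text
t 32.3 tcp [547.115 -48.817 312.611] yaw -45.2 F [-3.278 -1.514  4.867] T [-0.299  0.839  0.132] tau [  1.01  -46.802 -27.719   0.669  -0.952   0.115] w 0.135 q6 2.15
```

Call:
drive_tool([
  [[0, 0, 0], [0, 0, 2], 1],
  [[0, 0, 0], [0, 0, 4], 1],
  [[0, 0, 0], [0, 0, 6], 1],
  [[0, 0, 0], [0, 0, 8], 1],
  [[0, 0, 0], [0, 0, 10], 1],
  [[0, 0, 0], [0, 0, 12], 1],
  [[0, 0, 0], [0, 0, 12], 1],
  [[0, 0, 0], [0, 0, 12], 1],
  [[0, 0, 0], [0, 0, 12], 1],
  [[0, 0, 0], [0, 0, 12], 1],
])

```text
time: 33.55
tcp_pos: [547.0, -48.9, 312.6]
ee_rot: [[0.542, -0.841, -0.0], [-0.841, -0.542, -0.0], [-0.0, 0.0, -1.0]]
wrist_force: [-3.9, -3.1, 5.1]
width: 0.133
```

```bash
python3 st.py
```

```text
t 33.55 tcp [547.024 -48.874 312.611] yaw -57.2 F [-3.874 -3.094  5.126] T [-0.389  0.979  0.105] tau [  1.339 -46.722 -27.918   0.818  -1.067   0.13 ] w 0.133 q6 2.36
```

Call:
drive_tool([
  [[0.01, 0.02, 0], [0, 0, 2], 1],
  [[0.01, 0.04, 0], [0, 0, 4], 1],
  [[0.01, 0.04, 0], [0, 0, 6], 1],
  [[0.01, 0.04, 0], [0, 0, 8], 1],
  [[0.01, 0.04, 0], [0, 0, 10], 1],
  [[0.01, 0.04, 0], [0, 0, 12], 1],
  [[0.01, 0.04, 0], [0, 0, 13], 1],
  [[0.01, 0.04, 0], [0, 0, 13], 1],
  [[0.01, 0.04, 0], [0, 0, 13], 1],
  [[0.01, 0.04, 0], [0, 0, 13], 1],
])

```text
time: 34.8
tcp_pos: [546.8, -49.0, 312.6]
ee_rot: [[0.338, -0.941, -0.0], [-0.941, -0.338, 0.0], [-0.0, 0.0, -1.0]]
wrist_force: [-3.3, -2.4, 4.7]
width: 0.134
```

```bash
python3 st.py
```

```text
t 34.8 tcp [546.833 -49.03  312.586] yaw -70.24 F [-3.321 -2.398  4.683] T [-0.186  0.901  0.142] tau [  0.614 -46.685 -27.811   0.495  -1.02    0.157] w 0.134 q6 2.587
```

Torque is only now rising (about 0.14 N m) and joint 6 is near its limit. I'll open wide, turn back 180° and regrasp.

Call:
drive_tool([
  [[0, 0, 0], [0, 0, 0], 6.4],
  [[0, 0, 0], [0, 0, 0], 6.4],
  [[0, 0, 0], [0, 0, 0], 6.4],
  [[0, 0, 0], [0, 0, 0], 6.4],
  [[0, 0, 0], [0, 0, 0], 6.4],
  [[0, 0, 0], [0, 0, -10], 6.4],
  [[0, 0, 0], [0, 0, -20], 6.4],
  [[0, 0, 0], [0, 0, -30], 6.4],
  [[0, 0, 0], [0, 0, -40], 6.4],
  [[0, 0, 0], [0, 0, -50], 6.4],
])

```text
time: 36.05
tcp_pos: [547.0, -49.1, 312.5]
ee_rot: [[0.94, -0.34, 0.0], [-0.34, -0.94, 0.0], [0.0, -0.0, -1.0]]
wrist_force: [0.4, -0.6, -0.9]
width: 0.672
```

```bash
python3 st.py
```

```text
t 36.05 tcp [546.955 -49.062 312.495] yaw -19.89 F [ 0.412 -0.584 -0.947] T [-0.025  0.175  0.007] tau [ -0.001 -50.024 -28.222   0.023  -0.083   2.308] w 0.672 q6 1.708
```

Call:
drive_tool([
  [[0, 0, 0], [0, 0, -10.5], 6.4],
  [[0, 0, 0], [0, 0, -21], 6.4],
  [[0, 0, 0], [0, 0, -31.5], 6.4],
  [[0, 0, 0], [0, 0, -42], 6.4],
  [[0, 0, 0], [0, 0, -52.5], 6.4],
  [[0, 0, 0], [0, 0, -63], 6.4],
  [[0, 0, 0], [0, 0, -73.5], 6.4],
  [[0, 0, 0], [0, 0, -84], 6.4],
  [[0, 0, 0], [0, 0, -94.5], 6.4],
  [[0, 0, 0], [0, 0, -105], 6.4],
])

```text
time: 37.3
tcp_pos: [546.9, -49.1, 312.5]
ee_rot: [[0.085, 0.996, 0.0], [0.996, -0.085, 0.0], [0.0, 0.0, -1.0]]
wrist_force: [-0.7, -0.4, 0.2]
width: 0.677
```

```bash
python3 - <<'E'
exec(open('st.py').read())
p=r.get_image("wrist"); save("w8",p)
E
```

```text
t 37.3 tcp [546.928 -49.071 312.514] yaw 85.13 F [-0.732 -0.366  0.185] T [-0.098  0.034 -0.014] tau [ -0.01  -49.886 -28.099   0.07    0.045   2.422] w 0.677 q6 -0.125
```

View pics/w8.png

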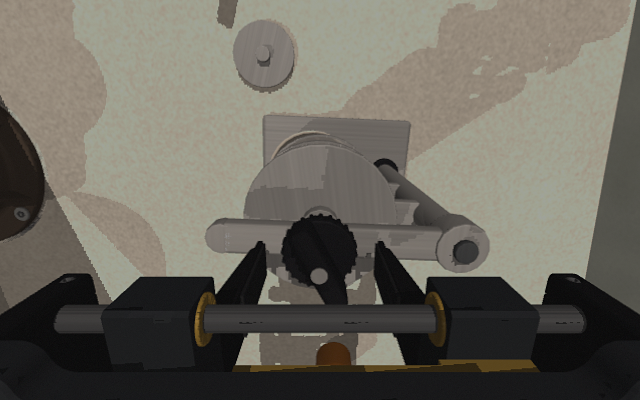

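The wing leans about 25° from the jaw axis, as expected, and the bar is still over the lid. I'll finish the turn back and close.

Call:
drive_tool([
  [[0, 0, 0], [0, 0, -10], 6],
  [[0, 0, 0], [0, 0, -20], 5],
  [[0, 0, 0], [0, 0, -24.6], 3.5],
  [[0, 0, 0], [0, 0, -24.6], 2.5],
  [[0, 0, 0], [0, 0, -24.6], 1.6],
  [[0, 0, 0], [0, 0, -24.6], 1],
  [[0, 0, 0], [0, 0, -24.6], 1],
  [[0, 0, 0], [0, 0, -24.6], 1],
  [[0, 0, 0], [0, 0, -24.6], 1],
  [[0, 0, 0], [0, 0, -24.6], 1],
], grip_force=45)

```text
time: 38.6
tcp_pos: [546.8, -49.1, 312.5]
ee_rot: [[-0.332, 0.943, -0.0], [0.943, 0.332, 0.0], [0.0, -0.0, -1.0]]
wrist_force: [-2.0, -1.2, 0.5]
width: 0.133
```

```bash
python3 st.py
```

```text
t 38.6 tcp [546.814 -49.124 312.532] yaw 109.38 F [-1.969 -1.189  0.502] T [-0.194  0.435  0.123] tau [  0.436 -49.001 -28.567   0.381  -0.457   0.103] w 0.133 q6 -0.548
```

Call:
drive_tool([
  [[0, 0, 0], [0, 0, 2], 1],
  [[0, 0, 0], [0, 0, 4], 1],
  [[0, 0, 0.01], [0, 0, 6], 1],
  [[0, 0, 0.01], [0, 0, 8], 1],
  [[0, 0, 0.01], [0, 0, 10], 1],
  [[0, 0, 0.01], [0, 0, 10], 1],
  [[0, 0, 0.01], [0, 0, 10], 1],
  [[0, 0, 0.01], [0, 0, 10], 1],
  [[0, 0, 0.01], [0, 0, 10], 1],
  [[0, 0, 0.01], [0, 0, 10], 1],
])

```text
time: 39.85
tcp_pos: [546.8, -49.1, 312.4]
ee_rot: [[-0.163, 0.987, -0.0], [0.987, 0.163, 0.0], [0.0, -0.0, -1.0]]
wrist_force: [-4.0, -0.9, 2.3]
width: 0.138
```

```bash
python3 st.py
```

```text
t 39.85 tcp [546.825 -49.099 312.445] yaw 99.4 F [-4.    -0.923  2.338] T [-0.406  0.933  0.132] tau [  0.921 -48.118 -29.221   0.733  -1.13    0.151] w 0.138 q6 -0.374
```

Call:
drive_tool([
  [[0, 0, 0], [0, 0, 2], 1],
  [[0, 0, 0], [0, 0, 4], 1],
  [[0, 0, 0.01], [0, 0, 6], 1],
  [[0, 0, 0.01], [0, 0, 8], 1],
  [[0, 0, 0.01], [0, 0, 10], 1],
  [[0, 0, 0.01], [0, 0, 12], 1],
  [[0, 0, 0.01], [0, 0, 12], 1],
  [[0, 0, 0.01], [0, 0, 12], 1],
  [[0, 0, 0.01], [0, 0, 12], 1],
  [[0, 0, 0.01], [0, 0, 12], 1],
])

```text
time: 41.1
tcp_pos: [546.7, -49.1, 312.4]
ee_rot: [[0.045, 0.999, -0.0], [0.999, -0.045, 0.0], [-0.0, -0.0, -1.0]]
wrist_force: [-6.3, -0.7, 3.6]
width: 0.134
```

```bash
python3 st.py
```

```text
t 41.1 tcp [546.689 -49.112 312.431] yaw 87.4 F [-6.293 -0.734  3.628] T [-0.425  1.152  0.101] tau [  1.052 -47.826 -29.498   0.795  -1.39    0.108] w 0.134 q6 -0.164
```

Call:
drive_tool([
  [[0, 0, 0], [0, 0, 2], 1],
  [[0, 0, 0], [0, 0, 4], 1],
  [[0, 0, 0.01], [0, 0, 6], 1],
  [[0, 0, 0.01], [0, 0, 8], 1],
  [[0, 0, 0.01], [0, 0, 10], 1],
  [[0, 0, 0.01], [0, 0, 10], 1],
  [[0, 0, 0.01], [0, 0, 10], 1],
  [[0, 0, 0.01], [0, 0, 10], 1],
  [[0, 0, 0.01], [0, 0, 10], 1],
  [[0, 0, 0.01], [0, 0, 10], 1],
])

```text
time: 42.35
tcp_pos: [546.6, -49.0, 312.4]
ee_rot: [[0.218, 0.976, -0.001], [0.976, -0.218, 0.0], [0.0, -0.001, -1.0]]
wrist_force: [-6.3, -0.7, 4.8]
width: 0.134
```

```bash
python3 st.py
```

```text
t 42.35 tcp [546.559 -49.017 312.43 ] yaw 77.38 F [-6.293 -0.721  4.766] T [-0.216  1.337 -0.075] tau [  0.832 -46.65  -29.387   0.635  -1.73   -0.039] w 0.134 q6 0.01
```

The torque fell, and Fz suggests the knob may have stopped sinking. I'll check how far the housing has sunk relative to the bar, using the depth map.

```bash
cat > sink.py <<'E'
from h import *
def cloud(p):
    k,d=K(p); vv,uu=np.nonzero((p["z_map"]>0)); m=(vv<300); vv,uu=vv[m],uu[m]
    xy=cv2.undistortPoints(np.c_[uu,vv].astype(float)[:,None],k,d)[:,0]; z=p["z_map"][vv,uu]
    M=np.linalg.inv(np.array(p["world_to_cam"])); C=np.c_[xy[:,0]*z,-xy[:,1]*z,-z]
    return C@M[:3,:3].T+M[:3,3],uu,vv
p=r.get_image("wrist"); np.savez("pics/"+str(p["shot"]),**{k:p[k] for k in("pixels","z_map")}); W,u,v=cloud(p)
c=np.array([546.5,-49]); d=np.array([-.995,.1]); rel=W[:,:2]-c; a=rel@d; b=rel@[-d[1],d[0]]; rr=np.hypot(*rel.T)
for n,m,lo,hi in(("bar tip side",(a>28)&(a<68)&(abs(b)<8),284,296),("bar column side",(a<-28)&(a>-75)&(abs(b)<8),284,296),("housing",(rr<22)&(rr>8),303,315),("wing",(rr<24),326,340)):
    z=W[m&(W[:,2]>lo)&(W[:,2]<hi),2]
    print(n,len(z),np.median(z).round(2) if len(z) else "",z.std().round(2) if len(z) else "", (z.std()/len(z)**.5).round(3) if len(z) else "")
    
E
python3 sink.py; python3 st.py
```

```text
bar tip side 1251 289.97 0.62 0.018
bar column side 1637 290.12 0.61 0.015
housing 988 308.32 1.1 0.035
wing 1921 332.99 2.23 0.051
t 42.4 tcp [546.555 -49.016 312.428] yaw 77.38 F [-6.782 -1.634  4.161] T [-0.253  1.353 -0.053] tau [  0.828 -46.545 -29.366   0.646  -1.725  -0.036] w 0.134 q6 0.01
```

Sink deficit: the knob turned 3.51 rad in all but sank only about 2.6 mm. The Fz and z history agree, giving about 0.9–1.0 rad of slip. The torque also dropped to zero or below on the last step, which means a click. That makes one or two clicks, so I'll stop and let go.

Call:
drive_tool([
  [[0, 0, 0], [0, 0, 0], 3],
  [[0, 0, 0], [0, 0, 0], 4.5],
  [[0, 0, 0], [0, 0, 0], 4.5],
  [[0, 0, 0], [0, 0, 0], 4.5],
  [[0, 0, -1], [0, 0, 0], 4.5],
  [[0, 0, -3], [0, 0, 0], 4.5],
  [[0, 0, -6], [0, 0, 0], 4.5],
  [[0, 0, -9], [0, 0, 0], 4.5],
  [[0, 0, -10], [0, 0, 0], 4.5],
  [[0, 0, -10], [0, 0, 0], 4.5],
])

```text
time: 43.65
tcp_pos: [546.9, -49.1, 412.3]
ee_rot: [[0.218, 0.976, 0.001], [0.976, -0.218, -0.0], [0.0, 0.001, -1.0]]
wrist_force: [-0.4, 0.5, -1.2]
width: 0.474
```

```bash
python3 - <<'E'
exec(open('sink.py').read()); save("w9",p)
a_=W[(rr<30)&(W[:,2]>328)&(W[:,2]<342)][:,:2].astype(np.float32); print("wing",len(a_),cv2.minAreaRect(a_))
for k,z in dict(bar_tip=283,lid=245,pivot=283).items():
    for q in r.landmark_of(k,p)[:2]: print(k,round(q["conf"],2),np.array(q["location"]),at_z(p,q["location"],z),at_depth(p,q["location"]))
exec(open('st.py').read())
E
```

```text
bar tip side 624 289.94 0.75 0.03
bar column side 790 290.13 0.68 0.024
housing 978 308.32 0.7 0.022
wing 824 332.91 1.35 0.047
wing 894 ((545.9703979492188, -46.96823501586914), (50.890811920166016, 12.761661529541016), 77.72881317138672)
bar_tip 0.73 [256.5 205.8] [484.44032581 -40.69356068 283.        ] [486.40540357 -38.8814965  290.32039753]
lid 0.87 [262.   72.9] [517.3729795   80.47793983 245.        ] [485.46023484 112.12485997  18.0414262 ]
lid 0.64 [346.9 238. ] [ 565.0715442  -110.15113354  245.        ] [ 565.2427015  -207.62352588   15.9235996 ]
pivot 0.8 [416.5 191. ] [640.87862442 -60.34441091 283.        ] [637.09359006 -55.67795477 297.90102575]
t 43.85 tcp [546.75  -49.073 411.167] yaw 77.38 F [ 0.156 -0.386  0.168] T [-0.086  0.112 -0.017] tau [  0.018 -48.674 -30.436   0.083   0.035  -0.   ] w 0.474 q6 0.01
```

View pics/w9.png

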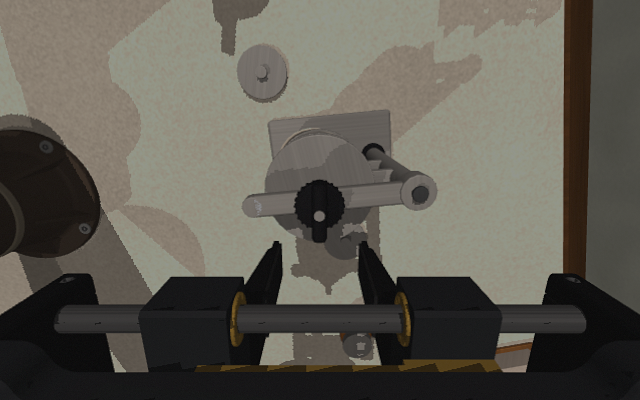

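```bash
python3 -c "
from h import *
print(r.sign_off())"
```

```text
the job is handed in; nothing more can be done
None
```

The clamp arm is home on its stop and the wing knob is tightened clockwise to a ratchet slip of one or two clicks. I then released the knob and lifted clear, and handed the job in at about 44 s.

- **Clamp arm:** I pushed it round with the fingers straddling its tip. At the stop the reaction was about 10 N, which made the fingers yield. The last picture still shows the bar over the lid.
- **Turning the knob:** I gripped the wing at 40–45 N and turned it about 201° in all, with one regrasp halfway.
- **Evidence of slip:** The knob sank about 2.6 mm for 3.5 rad of turning, which gives about 0.95 ± 0.25 rad of slip. The torque dropped to about zero on the last step. After release the wing stayed at the same angle, so it rests on a whole click.
- **What is uncertain:** I could not count the clicks directly, only infer them. The sink figure is nearer two clicks than one, and none or three would not fit it. I read the force only at the end of each move. The highest torque I saw was about 0.15 N m, so the 0.2–0.3 N m slip peak was never recorded.
- **Other things:** I saw no sign of contact with the lid, bowl, jug, honey jar or spoon. The last views did not show all of them, so I did not check each one again.

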